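Hold the cement-waste can open, then ease its lid shut

ROBOT

A 6-joint arm with a two-finger parallel gripper is mounted at the origin on the work surface. World frame = base frame: x ahead of the robot, y to its left, z up, the work surface at z = 0. Lengths are in m, angles in rad, forces in N, time in s.
With the tool pointing down it reaches from about 0.35 to 1 m from the base axis. Payload 7.1 kg.
Tool frame: the origin (TCP) lies where the fingers leave the gripper's body, on its centre line; the fingertips stand 73 mm ahead of it and the grasp point (between the pads) lies 54 mm ahead of it; z points along the fingers, x is the direction in which the jaws open and shut, and the axes are right-handed (so a half turn about z gives the same grasp; the last joint's range is limited). The gripper opens to 85 mm and grips with 20 to 120 N. Pads are 22 mm wide; open, the fingers measure 114 mm over their backs; the gripper's body (76 mm by 85 mm) begins 54 mm behind the grasp point. The pads swing forward as they close: fully open they stand 13 mm farther back than shut.
Start: joints at [1.214, 0.423, 1.63, -0, 1.089, -0.019], TCP at [0.207, 0.59, 0.304] pointing down, gripper open.
Joint ranges: [-3, 3], [-0.9, 2.11], [0.09, 2.58], [-1.31, 4.45], [0.11, 2.69], [-2.54, 2.54]. Speed limits (rad/s): [2.39, 2.39, 3.01, 3.14, 3.14, 3.14].

INTERFACE

Orientations are given as a 3x3 rotation matrix whose columns are the frame's x, y, z axes.
In Python, from station import ctrl, eyes gives the robot as it stands.
- The arm moves only by the tool send_rows, never from a script. Its arguments are lists of equal length, an entry for each row: "grip": the opening, from 0 (shut) to 1 (fully open); "translation": the shift along the world's x, y, z in mm, a list of three; "spin": the turn about the world's z in degrees. In form: {"grip": [grip, ...], "translation": [[dx, dy, dz], ...], "spin": [spin, ...]}. A call has 1 to 20 rows; each row is the pose to reach, as a shift and turn from the pose commanded when the call began; what a row does not reach only later rows make up. A row lasts 1/12 s, in which the tool goes at most 41.7 mm and 7.16 degrees, less where a joint would pass 70% of its speed; a pose out of reach is approached as far as the arm can. A call with a gripper value outside its range is refused whole. The fingers move at their own pace and stop on an object; "squeeze" is the grip in N (left out, the last holds). Time passes only in rows, so rows that repeat a pose let the fingers close. It gives the time, the measured TCP pose, the force and the opening at its end, in the units of the state.
- ctrl.sense(): the state, without advancing time (a new reading comes with each control period).
- eyes.get_image(name): name is "scene" or "top" or "wrist"; returns (picture, depth): 480x640x3 uint8, blue, green, red; 480x640 float32, m along the optical axis (not along the pixel's ray), 0 where there is no reading.
- eyes.get_calibration(name): a dict with "mtx" (3x3 intrinsics, pixels), "R" (3x3) and "t" (3): a world point X has camera coordinates R X + t; the wrist camera has in their place "mount" (4x4, takes a point from camera to tool coordinates, whose origin is the TCP and whose axes are the tool frame's). Camera axes: x right, y down, z forward; pixel columns grow to the right and rows downward; lengths in m; the calibration is good to about 2 mm. The wrist camera is an equidistant fisheye: a pixel r from the principal point sees the ray r / f radians off the axis. A picture is of the moment at which its call begins: read the wrist's pose just before it. get_calibration takes no time and is no camera call.
- ctrl.finish_job(): hands the job in, once; it reports no verdict.
Trained networks look in the newest picture that a camera, given by its name, has taken for a name from the list of things; names that differ only in an ending like _2 or _b are one class to them, and where a whole thing is asked for, a point or a joint stands for the part that bears it (a point fixed in the world has none). Each returns a list of dicts, best first, with "score" (0 to 1); they miss things now and then, are a little off and sometimes report something else, mostly with a low value. They report only what shows in the picture. A call takes as long as a camera call.
- eyes.search_frame(camera, query): "centre" ([row, column] in pixels, amid what is visible of it).
- eyes.trace(camera, query): "region" (480x640 bool, what is visible of it) and "centre" ([row, column] in pixels, amid what is visible of it).
The state is a dict: "time": time; "joint_pos": joint angles; "qvel": joint speeds; "joint_efforts": joint torques, N m; "ee_pos": TCP position; "tcp_rot": TCP orientation; "wrist_force": force on the tool from outside, world axes, zero at the start; "ft_torque": the same for the moment, N m; "opening": finger opening in m.
Only numpy, scipy, OpenCV 4.12 (cv2) and the standard library are available. Lean on these libraries where they do the work, as an engineer would, in place of code of your own. Each camera call takes 0.05 s, during which the arm holds its last target.

TASK

My hands are full of cement-soiled scraps: press the pedal of the red-lidded waste can with your fingertips until its lid is fully open, and hold it fully open for about three seconds while I drop them in. Then let the pedal up slowly and ease the lid down all the way, so that it never drops or slams, and finish clear of it. Keep off both lids, leave the grey can shut, and do not shift or pick up anything else on the bench.

Things in the scene. Friction and masses are not known exactly. Their poses are not given: they have to be found in the camera images.
- red_can: the red can: pedal-operated safety waste can of galvanised steel, 180 mm across (224 mm over its side handles), rim 225 mm and lid top 246 mm above the bench, screwed to the bench. Origin: centre of its foot, on the bench. Its x axis points from the pedal in front (local x = -185 mm) to the hinge behind (local x = +130 mm), z up. It alone has a red band and red lid
- red_pedal_top (a point): red can: top centre of the black ribbed pedal, 50 mm deep and 90 mm wide, which sticks out low in front of the can (nearest can wall 95 mm behind this point, 70 mm behind the pedal's rear edge). 61 mm above the bench at rest; 23 mm above it, and 10 mm nearer the can, when fully pressed
- red_pedal (a joint): angle of the red can's pedal lever about its pivot under the can's centre, rad: 0 = up at rest, 0.205 = down on its stop. Pushing the pedal down takes 6 to 12 N at first, less as the lid rises. It has no spring: the lid's weight alone brings it back up, following a slowly rising finger; if it is let go, even a few mm short of the top, the lid drops and slams
- red_lid: the red can's round lid, 195 mm across, pushed up from behind by a rod that the pedal lever works. Origin: under its centre, 225 mm above the bench when shut; hinge axis 130 mm behind and 10 mm below that; z axis upright when shut, leaning back 1.0 rad when fully open (pedal on its stop). It opens by 4.88 times the pedal's angle: 1 mm at the pedal is 0.026 rad at the lid
- grey_can: the grey can, for clean offcuts: pedal-operated safety waste can of galvanised steel, 180 mm across (224 mm over its side handles), rim 225 mm and lid top 246 mm above the bench, screwed to the bench. Origin: centre of its foot, on the bench. Its x axis points from the pedal in front (local x = -185 mm) to the hinge behind (local x = +130 mm), z up. It has a grey band and grey lid; not to be used
- grey_pedal_top (a point): grey can: top centre of the black ribbed pedal, 50 mm deep and 90 mm wide, which sticks out low in front of the can (nearest can wall 95 mm behind this point, 70 mm behind the pedal's rear edge). 61 mm above the bench at rest; 23 mm above it, and 10 mm nearer the can, when fully pressed
- grey_lid: the grey can's lid, same make, same origin; it stays shut
- last_a: one of a pair of beech shoe lasts, 265 x 92 x 105 mm, loose, standing sole down on the robot's left; origin under its middle
- last_b: the other of the pair, same size, loose, standing sole down on the robot's right; origin under its middle
- tack_jar: small glass jar with a steel cap, 56 mm across, 75 mm tall, loose, standing between the two pedals; origin under its centre
- dye_bottle: small dark brown bottle, 44 mm across, 110 mm tall, loose, standing between the two cans; origin under its centre
- hammer: hammer, 240 mm long, loose, lying crosswise on the robot's right; origin under its middle
- cork_block: cork sanding block, 100 x 55 x 35 mm, loose, lying near the robot; origin under its centre
- brush: dark-handled brush, 200 mm long, loose, lying on the robot's left; origin under its middle

How it is judged:
By the outcome, as a careful person would: the job done as asked, in the order asked, and still so for the second after the job is handed in, with the robot touching nothing.
It also fails if it takes over 38 s, if anything falls off the work surface, if the arm or the gripper's body presses on something with over 40 N, if the wrist force passes 120 N, or if a joint passes its speed limit or range.

## Working session

There is one attempt and no reset: what is moved stays moved. The work goes in short steps, Python scripts to look and compute and a tool call to move; the robot and the scene stay as the last step left them, time stands still between calls to the robot, and variables do not carry over. Pictures are saved under pics/ and viewed, and the job is handed in when it is done.

Besides the shell and the picture viewer there is one more tool, called after "Call:" by a JSON object that holds its "api" and its "payload". send_rows: Moves the arm, as the interface text tells. Its arguments: {"type":"object","properties":{"grip":{"type":"array","items":{"type":"number"}},"translation":{"type":"array","items":{"type":"array","items":{"type":"number"}}},"spin":{"type":"array","items":{"type":"number"}},"squeeze":{"type":"number"}},"required":["grip","translation","spin"]}

```bash
mkdir -p pics; ls; python3 - <<'E'
from station import ctrl, eyes
import cv2
s=ctrl.sense(); print({k:(v if not hasattr(v,'round') else v) for k,v in s.items()})
for n in ("scene","top"):
    p,d=eyes.get_image(n); cv2.imwrite(f"pics/{n}0.png",p)
    for q in ("red_pedal_top","red_lid","red_can","tack_jar","dye_bottle"):
        for r in eyes.search_frame(n,q)[:2]: print(n,q,r)
E
```

```text
pics
{'time': 0.0, 'joint_pos': array([ 1.21401573e+00,  4.23842712e-01,  1.63069780e+00,  6.26382720e-05,
        1.08858418e+00, -1.90002370e-02]), 'qvel': array([ 9.46918507e-04, -6.13870369e-04,  1.41941239e-03,  1.58396647e-03,
        4.84683760e-04, -4.38582639e-05]), 'joint_efforts': array([-8.99535535e-04, -5.57383561e+01, -2.81747192e+01,  4.49560696e-05,
        7.25381033e-03,  1.87084157e-05]), 'ee_pos': array([0.20693305, 0.58928794, 0.30314137]), 'tcp_rot': array([[ 3.31420692e-01,  9.43482899e-01, -5.87080742e-04],
       [ 9.43481840e-01, -3.31421202e-01, -1.41618031e-03],
       [-1.53071291e-03, -8.45485584e-05, -9.99998825e-01]]), 'wrist_force': array([ 0.95271956, -0.26057459,  0.43542349]), 'ft_torque': array([ 0.0169218 , -0.0125067 ,  0.01736784]), 'opening': 0.0856168493683462}
scene red_pedal_top {'centre': [262.8, 334.6], 'score': 0.2}
scene red_lid {'centre': [202.0, 415.2], 'score': 0.75}
scene red_lid {'centre': [412.8, 213.2], 'score': 0.7}
scene red_can {'centre': [213.9, 410.6], 'score': 0.85}
scene tack_jar {'centre': [263.7, 333.5], 'score': 0.88}
scene dye_bottle {'centre': [290.1, 363.4], 'score': 0.83}
top red_pedal_top {'centre': [255.7, 238.6], 'score': 0.91}
top red_lid {'centre': [169.4, 236.0], 'score': 0.81}
top red_can {'centre': [179.7, 235.2], 'score': 0.68}
top tack_jar {'centre': [228.5, 324.6], 'score': 0.91}
top dye_bottle {'centre': [190.4, 320.2], 'score': 0.6}
```

View pics/scene0.png

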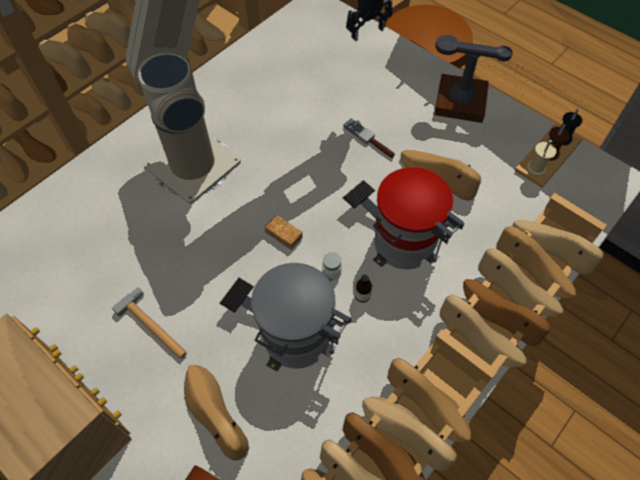

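View pics/top0.png

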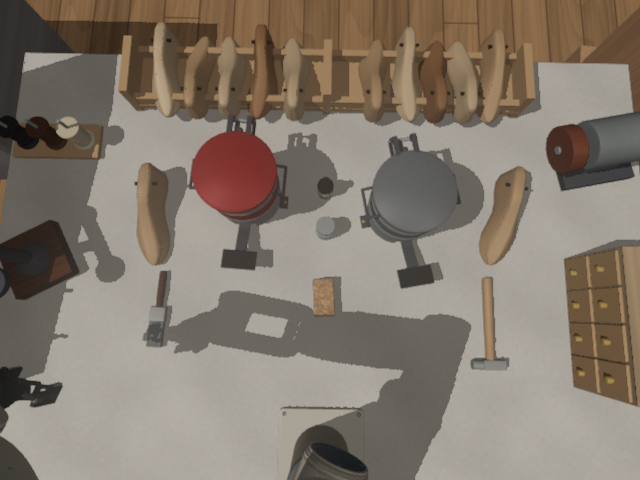

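```bash
cat > h.py <<'E'
from station import ctrl, eyes
import cv2, numpy as np
def cloud(n,p,d):
    c=eyes.get_calibration(n); K=np.array(c["mtx"]);R=np.array(c["R"]);t=np.array(c["t"])
    v,u=np.mgrid[:480,:640]
    X=np.stack([(u-K[0,2])/K[0,0]*d,(v-K[1,2])/K[1,1]*d,d],-1)
    return (X-t)@R
E
python3 - <<'E'
from h import *
np.set_printoptions(precision=3,suppress=True)
p,d=eyes.get_image("top"); W=cloud("top",p,d)
np.save("W.npy",W)
for q in ("red_lid","red_pedal_top","tack_jar","dye_bottle","grey_lid","last_a","hammer","cork_block","brush"):
    for r in eyes.trace("top",q)[:2]:
        m=r["region"]&(d>0); P=W[m]
        print(q,round(r["score"],2),r["centre"],"med",np.median(P,0),"lo",np.percentile(P,3,0),"hi",np.percentile(P,97,0),m.sum())
E
```

```text
red_lid 0.65 [169.8, 232.1] med [0.667 0.21  0.238] lo [0.583 0.128 0.225] hi [0.784 0.295 0.246] 5792
red_pedal_top 0.6 [254.0, 239.4] med [0.496 0.221 0.059] lo [0.462 0.184 0.03 ] hi [0.575 0.262 0.065] 916
tack_jar 0.96 [227.9, 326.8] med [0.568 0.002 0.073] lo [ 0.548 -0.022  0.002] hi [0.596 0.026 0.078] 393
dye_bottle 0.56 [187.5, 322.8] med [0.676 0.001 0.075] lo [ 0.664 -0.017  0.018] hi [0.695 0.02  0.111] 271
grey_lid 0.63 [190.5, 411.3] med [ 0.628 -0.198  0.238] lo [ 0.544 -0.285  0.226] hi [ 0.741 -0.119  0.246] 5850
last_a 0.93 [218.8, 503.9] med [ 0.611 -0.475  0.051] lo [ 0.501 -0.514  0.013] hi [ 0.727 -0.43   0.103] 2763
hammer 0.66 [337.8, 489.3] med [ 0.295 -0.433  0.023] lo [ 0.214 -0.468  0.009] hi [ 0.436 -0.393  0.028] 1203
hammer 0.33 [256.1, 238.2] med [0.496 0.221 0.059] lo [0.461 0.183 0.005] hi [0.578 0.265 0.066] 993
cork_block 0.94 [297.3, 327.0] med [0.391 0.002 0.034] lo [ 0.345 -0.023  0.03 ] hi [0.436 0.027 0.039] 749
cork_block 0.48 [188.5, 412.3] med [ 0.628 -0.198  0.237] lo [ 0.544 -0.286  0.22 ] hi [ 0.742 -0.117  0.246] 5936
brush 0.9 [317.9, 157.7] med [0.327 0.437 0.018] lo [0.257 0.421 0.003] hi [0.444 0.459 0.023] 976
```

The red can is at upper left in the top view, with its lid around (172, 235) and its pedal at (258, 239). The jar is clear of it at (228, 326). Next I fit the geometry.

```bash
python3 - <<'E'
from h import *
np.set_printoptions(precision=4,suppress=True)
W=np.load("W.npy"); 
v,u=np.mgrid[:480,:640]
m=(W[...,2]>.05)&(W[...,2]<.07)&(u>215)&(u<265)&(v>246)&(v<275)
P=W[m]; r=cv2.minAreaRect((P[:,:2]*1000).astype(np.float32)); print("pedal",r,P.mean(0),np.median(P[:,2]),m.sum())
m=(W[...,2]>.23)&(W[...,2]<.26)&(u>185)&(u<285)&(v>125)&(v<225)
P=W[m]; print("lid",cv2.minEnclosingCircle((P[:,:2]*1000).astype(np.float32)),P.mean(0),P[:,2].max())
s=ctrl.sense(); print(s["time"])
E
```

```text
pedal ((488.5514831542969, 224.07308959960938), (89.20631408691406, 58.750701904296875), 86.58819580078125) [0.4836 0.2236 0.0607] 0.060956486921121086 656
lid ((675.2301635742188, 206.75747680664062), 105.27043914794922) [0.667  0.2112 0.2388] 0.25014386341119804
1.1
```

Call:
{"api": "send_rows", "payload": {"grip": [0, 0, 0, 0, 0, 0, 0, 0, 0, 0, 0, 0, 0, 0, 0, 0, 0, 0, 0, 0], "translation": [[10, -13, 0], [30, -40, 0], [52, -70, 0], [75, -100, 0], [97, -130, 0], [119, -160, 0], [142, -190, 0], [164, -220, 0], [186, -250, 0], [209, -280, 0], [230, -308, 0], [248, -333, 0], [262, -352, 0], [270, -362, 0], [272, -365, -10], [272, -365, -35], [272, -365, -65], [272, -365, -95], [272, -365, -113], [272, -365, -120]], "spin": [1, 3, 5, 7, 9, 11, 13, 15, 16, 16, 16, 16, 16, 16, 16, 16, 16, 16, 16, 16]}}

```text
time: 2.77
ee_pos: [0.4767, 0.2249, 0.1805]
tcp_rot: [[0.057, 0.998, -0.005], [0.998, -0.057, -0.002], [-0.002, -0.005, -1.0]]
wrist_force: [-1.2, -0.2, -0.8]
opening: 0.0
```

```bash
python3 - <<'E'
from h import *
p,d=eyes.get_image("scene"); a=cv2.resize(p[120:320,250:520],None,fx=2.9,fy=2.9); cv2.imwrite("pics/s1.png",a)
p,d=eyes.get_image("wrist"); cv2.imwrite("pics/w1.png",p)
s=ctrl.sense();print(s["ee_pos"],s["wrist_force"],s["opening"])
E
```

```text
[0.47785597 0.2251437  0.18235677] [0.25995323 0.71544606 0.48458824] -0.00025433821402530264
```

View pics/s1.png

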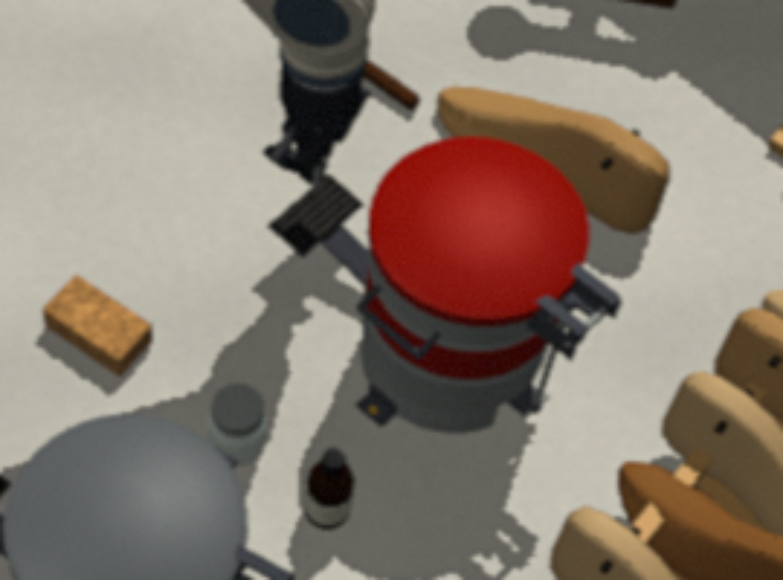

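View pics/w1.png

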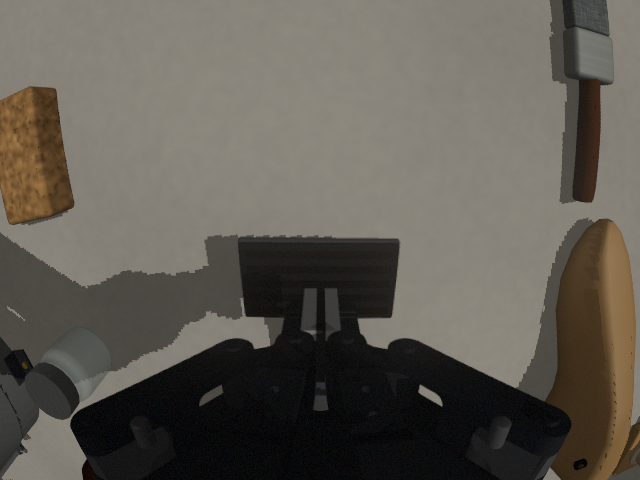

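The wrist view shows the shut fingertips (column 320) centred over the pedal (columns 240–400), so I go down to just above contact.

Call:
{"api": "send_rows", "payload": {"grip": [0, 0, 0, 0, 0, 0, 0, 0, 0, 0, 0, 0], "translation": [[0, 0, -6], [0, 0, -15], [0, 0, -24], [0, 0, -32], [0, 0, -38], [0, 0, -41], [0, 0, -43], [0, 0, -45], [0, 0, -46], [0, 0, -47], [0, 0, -48], [0, 0, -48]], "spin": [0, 0, 0, 0, 0, 0, 0, 0, 0, 0, 0, 0]}}

```text
time: 3.87
ee_pos: [0.4791, 0.2247, 0.1359]
tcp_rot: [[0.059, 0.998, 0.0], [0.998, -0.059, 0.0], [0.0, 0.0, -1.0]]
wrist_force: [-0.3, 0.7, 0.2]
opening: 0.0001
```

Call:
{"api": "send_rows", "payload": {"grip": [0, 0, 0, 0, 0, 0, 0, 0, 0, 0, 0, 0, 0, 0, 0, 0, 0, 0, 0, 0], "translation": [[0, 0, -1], [0, 0, -2], [0, 0, -3.5], [0.5, 0, -5], [0.5, 0, -6.5], [1, 0, -8], [1.5, 0, -10], [2, 0, -12], [2.5, 0, -14], [3, 0, -16], [3.5, 0, -18], [4, 0, -20], [4.5, 0, -22], [5, 0, -24], [5.5, 0, -26], [6, -0.5, -28], [7, -0.5, -30], [7.5, -0.5, -32], [8, -0.5, -33], [8, -0.5, -34]], "spin": [0, 0, 0, 0, 0, 0, 0, 0, 0, 0, 0, 0, 0, 0, 0, 0, 0, 0, 0, 0]}}

```text
time: 5.53
ee_pos: [0.4857, 0.2239, 0.1019]
tcp_rot: [[0.059, 0.998, -0.003], [0.998, -0.059, -0.001], [-0.001, -0.003, -1.0]]
wrist_force: [-4.8, 0.2, 5.8]
opening: -0.0
```

Call:
{"api": "send_rows", "payload": {"grip": [0, 0, 0, 0, 0, 0, 0, 0], "translation": [[0.5, 0, -1.5], [0.5, 0, -3], [1, 0, -4.5], [1.5, 0, -6], [1.5, 0, -7], [2, 0, -8], [2, 0, -9], [2, 0, -9]], "spin": [0, 0, 0, 0, 0, 0, 0, 0]}}

```text
time: 6.2
ee_pos: [0.4873, 0.224, 0.0955]
tcp_rot: [[0.059, 0.998, -0.004], [0.998, -0.059, -0.001], [-0.001, -0.004, -1.0]]
wrist_force: [-15.2, -3.1, 40.2]
opening: -0.0002
```

```bash
python3 - <<'E'
from h import *
p,d=eyes.get_image("scene"); a=cv2.resize(p[120:320,250:520],None,fx=2.9,fy=2.9); cv2.imwrite("pics/s2.png",a)
p,d=eyes.get_image("top");cv2.imwrite("pics/t2.png",p)
W=cloud("top",p,d); v,u=np.mgrid[:480,:640]
b=p.astype(int); red=(b[...,2]>90)&(b[...,1]<50)&(b[...,0]<50)&(u>150)&(u<320)&(v<260)&(W[...,2]>.24)
P=W[red]; print(red.sum()); c=P.mean(0); n=np.linalg.svd(P-c,full_matrices=False)[2][2]; print(c,n,np.arccos(abs(n[2])))
s=ctrl.sense();print(s["time"],s["ee_pos"],s["wrist_force"])
E
```

```text
820
[0.70955994 0.20562631 0.39397199] [-0.91100189  0.14800157 -0.38492999] 1.1756643629655599
6.3 [0.48726209 0.22398413 0.09548722] [-15.79790357  -1.40246361  39.65999355]
```

View pics/s2.png

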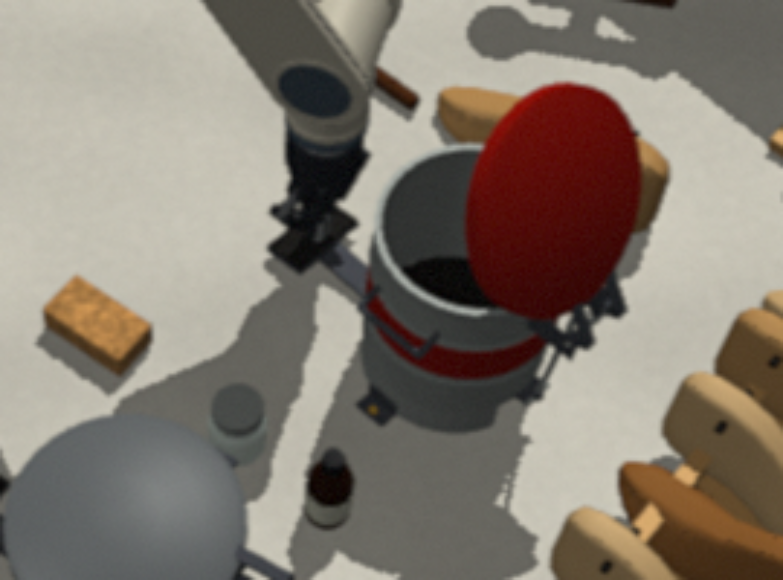

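The lid is wide open. The tip is at 22.5 mm, the expected stop height, and the force has risen to 40 N, so the pedal is on its stop. I ease off slightly, stay on the stop and hold.

Call:
{"api": "send_rows", "payload": {"grip": [0, 0, 0, 0, 0, 0, 0, 0, 0, 0, 0, 0, 0, 0, 0, 0, 0, 0, 0, 0], "translation": [[0, 0, 0.5], [0, 0, 1], [0, 0, 1], [0, 0, 1], [0, 0, 1], [0, 0, 1], [0, 0, 1], [0, 0, 1], [0, 0, 1], [0, 0, 1], [0, 0, 1], [0, 0, 1], [0, 0, 1], [0, 0, 1], [0, 0, 1], [0, 0, 1], [0, 0, 1], [0, 0, 1], [0, 0, 1], [0, 0, 1]], "spin": [0, 0, 0, 0, 0, 0, 0, 0, 0, 0, 0, 0, 0, 0, 0, 0, 0, 0, 0, 0]}}

```text
time: 7.97
ee_pos: [0.4873, 0.224, 0.0957]
tcp_rot: [[0.059, 0.998, -0.004], [0.998, -0.059, -0.001], [-0.001, -0.004, -1.0]]
wrist_force: [-12.8, -1.2, 29.6]
opening: -0.0002
```

Call:
{"api": "send_rows", "payload": {"grip": [0, 0, 0, 0, 0, 0, 0, 0, 0, 0, 0, 0, 0, 0, 0, 0], "translation": [[0, 0, 0], [0, 0, 0], [0, 0, 0], [0, 0, 0], [0, 0, 0], [0, 0, 0], [0, 0, 0], [0, 0, 0], [0, 0, 0], [0, 0, 0], [0, 0, 0], [0, 0, 0], [0, 0, 0], [0, 0, 0], [0, 0, 0], [0, 0, 0]], "spin": [0, 0, 0, 0, 0, 0, 0, 0, 0, 0, 0, 0, 0, 0, 0, 0]}}

```text
time: 9.3
ee_pos: [0.4873, 0.224, 0.0957]
tcp_rot: [[0.059, 0.998, -0.004], [0.998, -0.059, -0.001], [-0.001, -0.004, -1.0]]
wrist_force: [-13.0, -1.4, 29.3]
opening: 0.0002
```

Call:
{"api": "send_rows", "payload": {"grip": [0, 0, 0, 0, 0, 0, 0, 0, 0, 0, 0, 0, 0, 0, 0, 0, 0, 0, 0, 0], "translation": [[0, 0, 0.5], [0, 0, 1], [0, 0, 1.5], [0, 0, 2], [0, 0, 2.5], [0, 0, 3], [-0.2, 0, 3.5], [-0.4, 0, 4.2], [-0.6, 0, 5], [-0.8, 0, 5.8], [-1, 0, 6.6], [-1.2, 0, 7.4], [-1.4, 0, 8.2], [-1.7, 0, 9], [-2, 0, 9.8], [-2.3, 0, 10.6], [-2.6, 0, 11.4], [-2.8, 0, 12.2], [-3, 0, 13], [-3.2, 0, 13.8]], "spin": [0, 0, 0, 0, 0, 0, 0, 0, 0, 0, 0, 0, 0, 0, 0, 0, 0, 0, 0, 0]}}

```text
time: 10.97
ee_pos: [0.4875, 0.2246, 0.1085]
tcp_rot: [[0.058, 0.998, 0.004], [0.998, -0.058, 0.001], [0.002, 0.004, -1.0]]
wrist_force: [3.1, -2.2, 6.4]
opening: 0.0003
```

Call:
{"api": "send_rows", "payload": {"grip": [0, 0, 0, 0, 0, 0, 0, 0, 0, 0, 0, 0, 0, 0, 0, 0, 0, 0, 0, 0], "translation": [[-0.2, 0, 0.8], [-0.4, 0, 1.6], [-0.7, 0, 2.4], [-0.9, 0, 3.2], [-1.1, 0, 4], [-1.3, 0, 4.8], [-1.5, 0, 5.6], [-1.8, 0, 6.4], [-2, 0, 7.2], [-2.2, 0, 8], [-2.4, 0, 8.8], [-2.6, 0, 9.6], [-2.8, 0, 10.4], [-3, 0.2, 11.2], [-3.2, 0.2, 12], [-3.4, 0.2, 12.8], [-3.6, 0.2, 13.6], [-3.8, 0.2, 14.4], [-4, 0.2, 15.2], [-4.2, 0.2, 16]], "spin": [0, 0, 0, 0, 0, 0, 0, 0, 0, 0, 0, 0, 0, 0, 0, 0, 0, 0, 0, 0]}}

```text
time: 12.63
ee_pos: [0.4849, 0.2255, 0.1252]
tcp_rot: [[0.058, 0.998, 0.007], [0.998, -0.058, 0.003], [0.003, 0.007, -1.0]]
wrist_force: [6.7, -1.8, 6.8]
opening: -0.0004
```

Call:
{"api": "send_rows", "payload": {"grip": [0, 0, 0, 0, 0, 0, 0, 0, 0, 0, 0, 0, 0, 0, 0, 0, 0, 0, 0, 0], "translation": [[0, 0, 0.5], [0, 0, 0.9], [0, 0, 1.3], [0, 0, 1.6], [0, 0, 1.9], [0, 0, 2.2], [0, 0, 2.5], [0, 0, 2.8], [0, 0, 3.1], [0, 0, 3.4], [0, 0, 3.7], [0, 0, 4], [0, 0, 4.3], [0, 0, 4.6], [0, 0, 4.9], [0, 0, 5.2], [0, 0, 5.5], [0, 0, 5.8], [0, 0, 6.1], [0, 0, 6.4]], "spin": [0, 0, 0, 0, 0, 0, 0, 0, 0, 0, 0, 0, 0, 0, 0, 0, 0, 0, 0, 0]}}

```text
time: 14.3
ee_pos: [0.4853, 0.2256, 0.1318]
tcp_rot: [[0.058, 0.998, 0.008], [0.998, -0.058, 0.003], [0.004, 0.008, -1.0]]
wrist_force: [7.1, -0.3, 6.9]
opening: 0.0002
```

Call:
{"api": "send_rows", "payload": {"grip": [0, 0, 0, 0, 0, 0, 0, 0, 0, 0, 0, 0], "translation": [[0, 0, 0.2], [0, 0, 0.4], [0, 0, 0.6], [0, 0, 0.8], [0, 0, 1], [0, 0, 1.2], [0, 0, 1.4], [0, 0, 1.6], [0, 0, 1.8], [0, 0, 2], [0, 0, 2.2], [0, 0, 2.4]], "spin": [0, 0, 0, 0, 0, 0, 0, 0, 0, 0, 0, 0]}}

```text
time: 15.3
ee_pos: [0.4853, 0.2256, 0.1342]
tcp_rot: [[0.058, 0.998, 0.008], [0.998, -0.058, 0.003], [0.004, 0.008, -1.0]]
wrist_force: [6.6, -1.7, 7.4]
opening: 0.0001
```

Call:
{"api": "send_rows", "payload": {"grip": [0, 0, 0, 0, 0, 0, 0, 0, 0, 0, 0, 0], "translation": [[0, 0, 0.1], [0, 0, 0.2], [0, 0, 0.3], [0, 0, 0.4], [0, 0, 0.5], [0, 0, 0.6], [0, 0, 0.7], [0, 0, 0.8], [0, 0, 0.9], [0, 0, 1], [0, 0, 1.1], [0, 0, 1.2]], "spin": [0, 0, 0, 0, 0, 0, 0, 0, 0, 0, 0, 0]}}

```text
time: 16.3
ee_pos: [0.4835, 0.2253, 0.1346]
tcp_rot: [[0.059, 0.998, 0.004], [0.998, -0.059, 0.002], [0.002, 0.004, -1.0]]
wrist_force: [3.3, 1.0, 4.2]
opening: -0.0001
```

```bash
python3 - <<'E'
from h import *
p,d=eyes.get_image("scene"); a=cv2.resize(p[120:320,250:520],None,fx=2.9,fy=2.9); cv2.imwrite("pics/s3.png",a)
s=ctrl.sense();print(s["time"],s["ee_pos"],s["wrist_force"])
E
```

```text
16.35 [0.4834361  0.22527876 0.134536  ] [5.03874428 0.48026826 5.20334331]
```

View pics/s3.png

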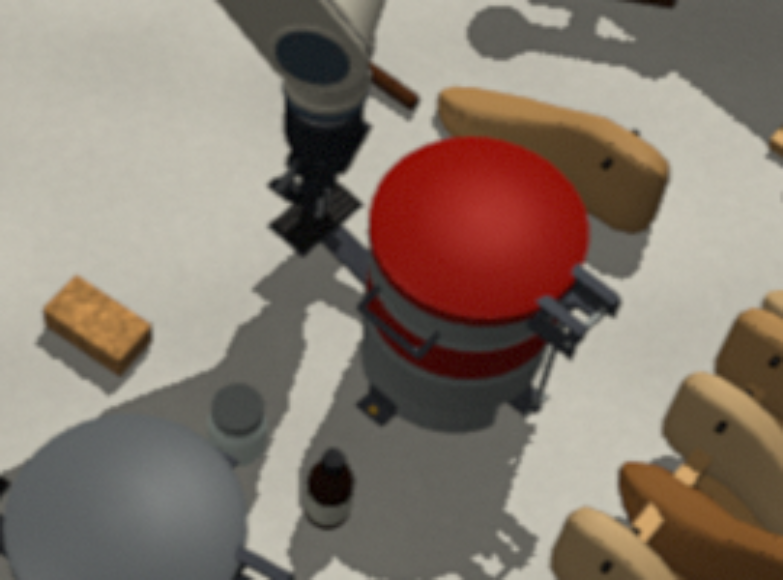

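The lid looks shut and the force is falling. I keep rising at the same slow rate until contact goes.

Call:
{"api": "send_rows", "payload": {"grip": [0, 0, 0, 0, 0, 0, 0, 0, 0, 0, 0, 0, 0, 0, 0, 0, 0, 0, 0, 0], "translation": [[0, 0, 0.1], [0, 0, 0.2], [0, 0, 0.3], [0, 0, 0.4], [0, 0, 0.5], [0, 0, 0.6], [0, 0, 0.7], [0, 0, 0.8], [0, 0, 0.9], [0, 0, 1], [0, 0, 1.1], [0, 0, 1.2], [0, 0, 1.3], [0, 0, 1.4], [0, 0, 1.5], [0, 0, 1.6], [0, 0, 1.7], [0, 0, 1.8], [0, 0, 1.9], [0, 0, 2]], "spin": [0, 0, 0, 0, 0, 0, 0, 0, 0, 0, 0, 0, 0, 0, 0, 0, 0, 0, 0, 0]}}

```text
time: 18.02
ee_pos: [0.481, 0.224, 0.1353]
tcp_rot: [[0.059, 0.998, -0.002], [0.998, -0.059, -0.001], [-0.001, -0.002, -1.0]]
wrist_force: [0.4, 0.1, 0.5]
opening: 0.0001
```

Contact has gone, with about 0 N at the wrist. Now I rise straight up and clear toward the robot.

Call:
{"api": "send_rows", "payload": {"grip": [0, 0, 0, 0, 0, 0, 0, 0, 0, 0, 0, 0, 0, 0, 0, 0, 0, 0], "translation": [[0, 0, 0.5], [0, 0, 1], [0, 0, 2], [0, 0, 5], [0, 0, 12], [0, 0, 22], [0, 0, 35], [0, 0, 50], [0, 0, 70], [0, 0, 95], [0, 0, 120], [0, 5, 145], [-10, 15, 160], [-25, 30, 168], [-45, 50, 170], [-60, 65, 170], [-65, 70, 170], [-65, 70, 170]], "spin": [0, 0, 0, 0, 0, 0, 0, 0, 0, 0, 0, 0, 0, 0, 0, 0, 0, 0]}}

```text
time: 19.52
ee_pos: [0.4157, 0.2952, 0.3066]
tcp_rot: [[0.056, 0.998, 0.001], [0.998, -0.056, 0.001], [0.001, 0.001, -1.0]]
wrist_force: [0.4, -0.3, -0.6]
opening: -0.0001
```

```bash
python3 - <<'E'
from h import *
np.set_printoptions(precision=4,suppress=True)
p,d=eyes.get_image("top"); cv2.imwrite("pics/t4.png",p); W=cloud("top",p,d); W0=np.load("W.npy")
v,u=np.mgrid[:480,:640]
m=(W0[...,2]>.23)&(W0[...,2]<.26)&(u>185)&(u<285)&(v>125)&(v<225)
print("red lid dz",np.median((W-W0)[m][:,2]),np.percentile(abs((W-W0)[m][:,2]),95))
for q in ("red_pedal_top","tack_jar","dye_bottle","cork_block","brush","grey_lid"):
    for r in eyes.trace("top",q)[:1]:
        P=W[r["region"]&(d>0)]; print(q,np.median(P,0))
s=ctrl.sense();print(s["time"],s["ee_pos"],s["wrist_force"])
E
```

```text
red lid dz -8.618258408554791e-05 0.004843832755349736
red_pedal_top [0.4957 0.2215 0.0593]
tack_jar [ 0.5688 -0.0002  0.0728]
dye_bottle [0.6753 0.0011 0.0735]
cork_block [0.3889 0.0011 0.0346]
grey_lid [ 0.6281 -0.1982  0.2375]
19.8667 [0.4172 0.2938 0.3056] [-0.2926  0.7103 -0.0178]
```

View pics/t4.png

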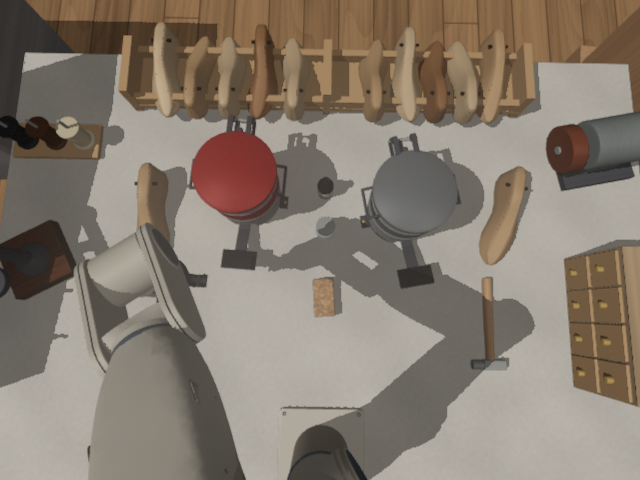

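The red lid (row 172, column 235) is shut with its pedal up at (258, 239). The jar, bottle and cork block are where they were, and the gripper is clear near (280, 195).

```bash
python3 -c "
from station import ctrl
print(ctrl.finish_job())"
```

```text
the job is handed in; nothing more can be done
None
```

I pressed the red can's pedal with shut fingertips until it reached its stop and the lid was fully open. I held it there for about 3.2 s, then let the pedal up over roughly 8 s until contact faded to about 0 N. The arm then backed away, and I handed the job in at about 20 s.

- **Fully open:** the fingertips reached 22.5 mm above the bench, where the stop was expected. The force rose to 40 N on the stop and was about 30 N during the hold. A rough depth fit put the lid's lean at 1.18 rad against the expected 1.0; it used few points, so I relied on the stop height and force instead.
- **Letting down:** at each reading on the way up the fingers were still pressing on the pedal, and they let go only once it was at the top. They dragged sideways on it slightly (up to 7 N), but I saw no sign of a drop.
- **Afterwards:** the red lid is back at its starting height (median difference about 0.1 mm), and the pedal is up.
- **Other things:** the grey lid, jar, bottle and cork block are unmoved to within about 2 mm. The wrist force is about 0 N.
- **Not checked:** the arm hid the brush and part of the left-hand last in the final picture. The hammer and right-hand last look unmoved there, but I did not measure them again.

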